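# Shut the bench air valve and hold the coupler's locking sleeve open

### The job

I want to plug my sander's hose into the bench air outlet: first shut the ball valve fully (swing its lever clockwise until it stands square across the pipe), then take the knurled sleeve of the upright coupler, turn it counterclockwise, seen from above, until its hidden slot finds the locking pin, and push it down fully home. Finish while still holding the sleeve down against its spring, so that I can put the plug in; never press the sleeve down with the air on, and leave the other things on the bench where they are.

Things in the scene. Friction and masses are not known exactly. Their poses are not given: they have to be found in the camera images.
- station: bench air outlet, fixed: 21 mm galvanised pipe, axis 50 mm above the bench, on an 80 mm wide steel plate. Origin on the bench under the pipe's axis; the pipe runs along its y axis, z up. From -y to +y: flange and elbow (y = -210 mm), brass ball valve (y = -80), tee with upright coupler (y = +80), round gauge at the end (to y = +150, top 76 mm above the bench).
- valve_stem (a point): point on the valve lever's vertical turning axis, 96 mm above the bench (the height of the lever's grip). Does not move; axes as the station's.
- lever_grip (a point): centre of the valve lever's black plastic grip, 78 mm from the turning axis, 96 mm above the bench. Grip 62 mm long, 18 wide, 10 thick, outer part of a flat steel lever. These axes turn with the lever: -y points out along it, x lies level across it, z up. Under the open lever runs the pipe (top at 61 mm).
- valve_lever (a joint): valve lever angle, rad: 0 = along the pipe, pointing to the station's -y (air on); grows as it swings clockwise seen from above; 1.571 = square across the pipe, pointing to the station's -x (shut, at its stop). Starts between 0 and 0.5. Needs about 0.4 N m (5 N at the grip); stays where it is left.
- sleeve: knurled steel sleeve of the coupler, 31 mm diameter, 38 mm long, axis vertical; origin on its axis at its lower edge (104 mm above the bench when up). This entry goes down with the sleeve but does not show its turning. It turns easily (0.03 N m), endlessly. A spring pushes it up: 5 N to start it down, 10 N to hold it home.
- sleeve_grip (a point): point on the sleeve's axis at the height to grip, 20 mm above its lower edge, 18 mm below its top (124 mm above the bench when up). Moves down with the sleeve, does not turn. Below the sleeve is a brass hexagon 31 mm wide, its top at 92 mm.
- sleeve_travel (a joint): how far the sleeve is down, m: 0 = up, about 0.002 = resting on the pin, 0.009 = fully home; springs back. Inside the skirt, out of sight, a 7 mm slot must face a 4 mm pin on the body (within about 0.1 rad) for the sleeve to go past 2 mm. At the start the slot is 0.5 to 1.8 rad short of the pin: turn counterclockwise seen from above by that much, pressing to feel it drop.
- filler_tin: bystander: round tin of body filler, 94 mm diameter, 70 mm high; origin at the centre of its underside
- tape_roll: bystander: roll of masking tape lying flat, 110 mm diameter, 25 mm high; origin at the centre of its underside
- mixing_cup: bystander: white plastic mixing cup, 84 mm diameter, 75 mm high; origin at the centre of its underside
- sanding_float: bystander: wooden hand sanding float, 160 mm long (its y axis), 70 mm wide, 47 mm high; origin at the centre of its underside

How it is judged:
On the way, in this order (a step that is already met when the one before it is completed fails the run):
1. the valve lever is swung shut, square across the pipe (value of joint valve_lever above 1.45 rad and value of joint sleeve_travel below 0.004 m), for 0.2 s.
2. the sleeve's slot has found the pin and the sleeve is pushed fully home by the fingers (value of joint sleeve_travel above 0.0075 m and contact force between the fingers and sleeve above 2 N), for 0.3 s.
At the end, for the whole second after the job is handed in: The valve lever stands shut within 7 degrees of square across the pipe, and the fingers are holding the sleeve at least 7.5 mm down of its 9 mm travel, through the last second (all of step 2 and value of joint valve_lever above 1.45 rad); the arm keeps its last pose, push and grip.
It fails at once if the sleeve is pushed down past the pin with the air still on (value of joint sleeve_travel above 0.005 m and value of joint valve_lever below 1.3 rad).
It fails at once if a bystander on the bench is pushed more than 30 mm (distance of any of filler_tin, tape_roll, mixing_cup, sanding_float from where it was at the start of the episode above 0.03 m).
It also fails if it takes over 58 s, if anything falls off the work surface, if the arm or the gripper's body presses on something with over 40 N, if the wrist force passes 120 N, or if a joint passes its speed limit or range.

### The arm

A 7-joint arm with a two-finger parallel gripper is mounted at the origin on the work surface. World frame = base frame: x ahead of the robot, y to its left, z up, the work surface at z = 0. Lengths are in m, angles in rad, forces in N, time in s.
With the tool pointing down it reaches from about 0.4 to 0.875 m from the base axis. Payload 19.3 kg.
Tool frame: the origin (TCP) lies between the finger pads; the fingertips stand 17 mm ahead of it and the grasp point (between the pads) lies 2 mm behind it; z points along the fingers, x is the direction in which the jaws open and shut, and the axes are right-handed (so a half turn about z gives the same grasp; the last joint's range is limited). The gripper opens to 85 mm and grips with 20 to 120 N. Pads are 22 mm wide; open, the fingers measure 114 mm over their backs; the gripper's body (76 mm by 85 mm) begins 54 mm behind the grasp point. The pads swing forward as they close: fully open they stand 13 mm farther back than shut.
Start: joints at [-1.258, 0.521, -0.036, 1.599, 0.021, 1.021, -0.113], TCP at [0.233, 0.58, 0.248] pointing down, gripper open.
Joint ranges: [-2.91, 2.91], [-0.3, 2.13], [-1.5, 1.42], [0.17, 2.43], [-1.26, 4.41], [0.16, 1.93], [-2.52, 2.52]. Speed limits (rad/s): [1.89, 1.89, 2.39, 2.39, 3.01, 3.01, 3.01].

### API

Orientations are given as [roll, pitch, yaw] about the fixed x, y, z axes, in that order (R = Rz(yaw) Ry(pitch) Rx(roll)).
In Python, from workcell import bot gives the robot as it stands. The module is installed in compiled form; this text tells all that it offers.
- The arm moves only by the tool arm_command, never from a script. Its argument "targets" is a list of rows, each a list of 6 numbers: the shift along the tool's x, y, z in mm, then the turn, a rotation vector about the tool's x, y, z in degrees. In form: [[x, y, z, wx, wy, wz], ...]. A call has 1 to 8 rows; each row shifts and turns the pose as measured when the row begins, along the tool's axes as they then stand; what a row does not reach is not made up. A row lasts 1/10 s, in which the tool goes at most 50 mm and 8.59 degrees, less where a joint would pass 70% of its speed; a pose out of reach is approached as far as the arm can. A call is refused whole if a number of a shift passes 50 or a number of a turn 8.59, either way. A call with a gripper value outside its range is refused whole. "grip" is the opening in per cent of the stroke, from 0 (shut) to 100 (fully open), set as the call begins (left out, the last holds). The fingers move at their own pace and stop on an object; "grip_force" is the grip in N (left out, the last holds). Time passes only in rows, so rows that do not move let the fingers close. It gives the time, the measured TCP pose, the force and the opening at its end, in the units of the state.
- bot.observe(): the state, without advancing time (a new reading comes with each control period).
- bot.grab_frame(name): name is "side" or "top" or "wrist"; returns a dict with "color" (420x560x3 uint8, red, green, blue), "depth" (420x560 float32, m along the optical axis (not along the pixel's ray), 0 where there is no reading), "fov_y" (degrees; the focal length in pixels is half the picture's height over the tangent of half this angle, whatever the lens; pixels are square), "cx", "cy" (the principal point, pixels), "R" (3x3) and "t" (3): a world point X has camera coordinates R X + t; the wrist camera has in their place "hand_eye" (4x4, takes a point from camera to tool coordinates, whose origin is the TCP and whose axes are the tool frame's). Camera axes: x right, y down, z forward; pixel columns grow to the right and rows downward; lengths in m; the calibration is good to about 2 mm. A picture is of the moment at which its call begins: read the wrist's pose just before it.
- bot.job_done(): hands the job in, once; it reports no verdict.
The state is a dict: "clock": time; "qpos": joint angles; "qd": joint speeds; "joint_efforts": joint torques, N m; "position": TCP position; "tool_rot": TCP orientation; "force": force on the tool from outside, world axes, zero at the start; "moment": the same for the moment, N m; "grip_width": finger opening in m.
Only numpy, scipy, OpenCV 4.12 (cv2) and the standard library are available. Lean on these libraries where they do the work, as an engineer would, in place of code of your own. Each camera call takes 0.05 s, during which the arm holds its last target. There are 200 camera calls.

## Working session

There is one attempt and no reset: what is moved stays moved. The work goes in short steps, Python scripts to look and compute and a tool call to move; the robot and the scene stay as the last step left them, time stands still between calls to the robot, and variables do not carry over. Pictures are saved under pics/ and viewed, about 8 in all and at most 12, crops included, and the job is handed in when it is done.

Besides the shell and the picture viewer there is one more tool, called as name([rows], argument=value, ...), one row to a line, values as JSON. arm_command: Moves the arm, as the interface text tells. Its arguments: {"type":"object","properties":{"targets":{"type":"array"},"grip":{"type":"number"},"grip_force":{"type":"number"}},"required":["targets"]}

```bash
mkdir -p pics
cat > h.py <<'E'
import numpy as np, cv2
from workcell import bot
from scipy.spatial.transform import Rotation as Ro
def cloud(f, s=None):
    d=f["depth"]; h,w=d.shape; F=h/2/np.tan(np.radians(f["fov_y"])/2)
    v,u=np.mgrid[:h,:w]; P=np.dstack([(u-f["cx"])/F*d,(v-f["cy"])/F*d,d])
    if "R" in f and f["R"] is not None: W=(P-np.array(f["t"]).ravel())@np.array(f["R"])
    else:
        H=np.array(f["hand_eye"]); T=P@H[:3,:3].T+H[:3,3]
        W=T@Ro.from_euler("xyz",s["tool_rot"]).as_matrix().T+np.array(s["position"])
    W[d==0]=np.nan
    return W
def grab(n,name):
    s=bot.observe(); f=bot.grab_frame(n); cv2.imwrite(f"pics/{name}.png",f["color"][:,:,::-1]); W=cloud(f,s); np.save(f"/tmp/{name}.npy",W); return s,f,W
E
python3 - <<'E'
from h import *
s,f,W=grab("top","top1"); print(s); print(f["R"],f["t"])
s,f,W2=grab("side","side1"); print(f["R"],f["t"])
a=cv2.imread("pics/top1.png");b=cv2.imread("pics/side1.png")
cv2.imwrite("pics/both.png",cv2.resize(np.vstack([a,b]),None,fx=.71,fy=.71))
E
```

```text
{'clock': 0.0, 'qpos': array([-1.2581765 ,  0.52204268, -0.03634531,  1.60002416,  0.02122502,
        1.02111863, -0.11278689]), 'qd': array([ 0.00054857, -0.00120552, -0.00040658, -0.00031862,  0.00035495,
       -0.00072085,  0.0010462 ]), 'joint_efforts': array([-1.48407522e-03, -9.27104545e+01,  1.97970517e+00, -3.69918001e+01,
        1.79836352e-02,  8.22145696e-03, -6.32537376e-05]), 'position': array([0.23336638, 0.5794338 , 0.24770189]), 'tool_rot': array([3.14149264e+00, 1.20283292e-03, 1.18800847e+00]), 'force': array([-0.20933008, -0.45057407, -0.30314004]), 'moment': array([0.05740932, 0.01840434, 0.02735099]), 'grip_width': 0.08559308922757125}
[[-0.02101785 -0.99885492 -0.04297781]
 [-0.9996812   0.02159794 -0.01307793]
 [ 0.01399119  0.04268924 -0.99899043]] [0.06097743 0.55890283 0.93538858]
[[-0.95369241 -0.30078151  0.0011304 ]
 [-0.20143213  0.63588383 -0.7450348 ]
 [ 0.22337389 -0.71076173 -0.66702464]] [0.54139932 0.19251141 0.81341092]
```

View pics/top1.png

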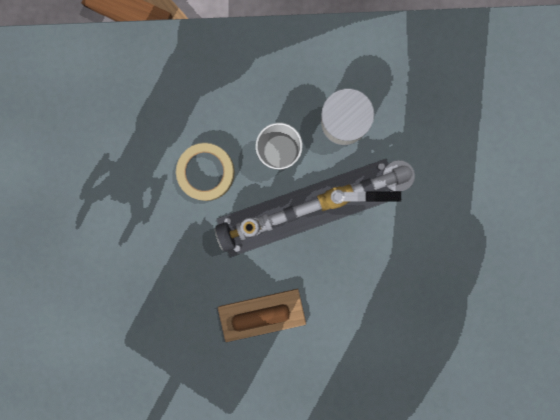

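View pics/side1.png

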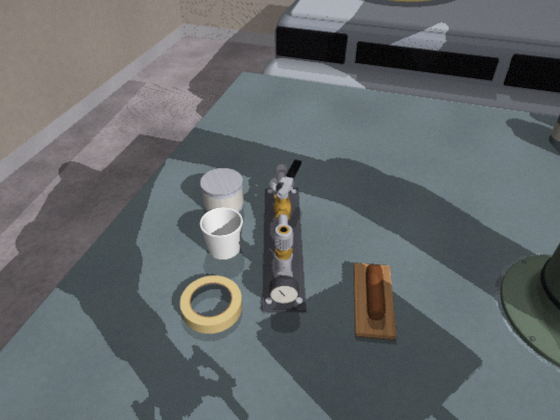

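The top view shows the sleeve near (250,227), the valve stem near (337,197), the lever grip at (383,197), the gauge at (225,237), and the cup and tin on the far side. The side view agrees.

Run:
```python
from h import *
W=np.load("/tmp/top1.npy"); z=W[...,2]
def reg(u0,u1,v0,v1,z0,z1):
    m=np.zeros(z.shape,bool); m[v0:v1,u0:u1]=1; m&=(z>z0)&(z<z1); return W[m]
p=reg(230,275,205,250,.13,.16); print("sleeve top",len(p),p.mean(0),p.min(0),p.max(0),(p.min(0)+p.max(0))/2)
img=cv2.imread("pics/top1.png").astype(int)
p=reg(355,410,180,212,.085,.115); print("grip",len(p),np.median(p,0),p.min(0),p.max(0))
m=np.zeros(z.shape,bool); m[185:207,350:410]=1; m&=(img.sum(2)<80)&(z>.08)&(z<.115); p=W[m]; c=p.mean(0);print("black",len(p),c,p.min(0),p.max(0)); 
print("dir",np.linalg.svd((p-c)[:,:2],full_matrices=False)[2][0])
# pipe ridge
p=reg(270,325,190,230,.053,.07); print("pipe",len(p),p.mean(0))
p=reg(215,420,150,260,.005,.02); r=cv2.minAreaRect(p[:,:2].astype(np.float32)); print("plate",r)
for n,a in dict(tape=(170,240,140,205,.015,.035),cup=(250,305,118,172,.06,.09),tin=(315,380,85,145,.06,.08),fl=(215,310,285,345,.012,.06)).items():
    p=reg(*a); print(n,len(p),p.min(0),p.max(0))
for u,v in [(337,197),(335,190),(342,197),(383,197),(350,197)]: print(u,v,W[v,u])
W2=np.load("/tmp/side1.npy")
for u,v in [(284,231),(295,168),(284,187)]: print("side",u,v,W2[v,u])
m=np.zeros(z.shape,bool); m[215:250,265:305]=1; m&=(W2[...,2]>.135)&(W2[...,2]<.16); p=W2[m];print("side sleeve",len(p),(p.min(0)+p.max(0))/2,p.min(0),p.max(0))
```

```text
sleeve top 277 [0.53465569 0.09367532 0.14134464] [0.51951489 0.07921051 0.1306402 ] [0.54987274 0.10959415 0.14643367] [0.53469381 0.09440233 0.13853694]
grip 477 [ 0.58324924 -0.12855618  0.10000425] [ 0.57392177 -0.16533577  0.08515232] [ 0.59257258 -0.08863935  0.10578948]
black 220 [ 0.58340495 -0.14061143  0.10094533] [ 0.57553905 -0.16378191  0.09619276] [ 0.59066373 -0.10813654  0.10491245]
dir [-0.04151321 -0.99913796]
pipe 698 [0.56164527 0.01284349 0.05934093]
plate ((0.5839635133743286, -0.018878981471061707), (0.21354207396507263, 0.38491857051849365), 3.215010643005371)
tape 1440 [0.5864094  0.13640473 0.0151318 ] [0.69618732 0.24511505 0.0300922 ]
cup 385 [0.6384325  0.00379505 0.06011391] [0.72042703 0.08711704 0.07905774]
tin 2129 [ 0.68647721 -0.12682403  0.06368455] [ 0.77961061 -0.03336964  0.07539586]
fl 2773 [0.31415245 0.0050074  0.01200045] [0.41258255 0.17057884 0.05237187]
337 197 [ 0.58355466 -0.05706517  0.09200453]
335 190 [ 0.59626282 -0.05429854  0.0859271 ]
342 197 [ 0.58353342 -0.06615437  0.087815  ]
383 197 [ 0.58120933 -0.13488428  0.1044715 ]
350 197 [ 0.58326214 -0.08028598  0.08662439]
side 284 231 [0.53312194 0.09930255 0.14348423]
side 295 168 [ 0.58003997 -0.13165617  0.10209937]
side 284 187 [ 0.58801858 -0.07742285  0.08933344]
side sleeve 208 [0.53553482 0.09435933 0.13988236] [0.52050153 0.07843543 0.13504278] [0.55056811 0.11028323 0.14472194]
```

```bash
cat >> h.py <<'E'
def plan(p,yaw=None,rel=True,n=None,s=None,pr=True):
    s=s or bot.observe(); R=Ro.from_euler("xyz",s["tool_rot"]); y0=s["tool_rot"][2]
    yaw=y0 if yaw is None else yaw; T=Ro.from_euler("xyz",[np.pi,0,yaw])
    rv=(R.inv()*T).as_rotvec(degrees=True); d=np.array(p)-s["position"]
    n=n or int(max(np.ceil(np.linalg.norm(d)*1e3/45),np.ceil(np.linalg.norm(rv)/8),1))
    for i in range(n):
        Ri=R*Ro.from_rotvec(rv*i/n,degrees=True); print(np.r_[Ri.inv().apply(d/n)*1e3,rv/n].round(1).tolist(),end=",\n")
def st():
    s=bot.observe(); print(s["clock"],s["position"].round(4),s["tool_rot"].round(3),s["force"].round(1),s["moment"].round(2),round(s["grip_width"],4),s["qpos"].round(2))
E
python3 - <<'E'
from h import *
plan([.583,-.136,.215],-.03)
E
```

```text
[-29.6, 32.9, 1.9, 0.0, 0.0, 3.9],
[-27.3, 34.8, 1.8, 0.0, 0.0, 3.9],
[-24.9, 36.6, 1.8, 0.0, 0.0, 3.9],
[-22.4, 38.2, 1.8, 0.0, 0.0, 3.9],
[-19.8, 39.6, 1.8, 0.0, 0.0, 3.9],
[-17.0, 40.8, 1.8, 0.0, 0.0, 3.9],
[-14.2, 41.9, 1.8, 0.0, 0.0, 3.9],
[-11.4, 42.8, 1.8, 0.0, 0.0, 3.9],
[-8.4, 43.4, 1.8, 0.0, 0.0, 3.9],
[-5.5, 43.9, 1.8, 0.0, 0.0, 3.9],
[-2.5, 44.2, 1.8, 0.0, 0.0, 3.9],
[0.5, 44.2, 1.8, 0.0, 0.0, 3.9],
[3.5, 44.1, 1.8, 0.0, 0.0, 3.9],
[6.4, 43.8, 1.8, 0.0, 0.0, 3.9],
[9.4, 43.2, 1.8, 0.0, 0.0, 3.9],
[12.3, 42.5, 1.8, 0.0, 0.0, 3.9],
[15.1, 41.6, 1.8, 0.0, 0.0, 3.9],
[17.9, 40.5, 1.8, 0.0, 0.0, 3.9],
```

arm_command([
  [-30,33,2,0,0,4],
  [-27,35,2,0,0,4],
  [-25,37,2,0,0,4],
  [-22,38,2,0,0,4],
  [-20,40,2,0,0,4],
  [-17,41,2,0,0,4],
  [-14,42,2,0,0,4],
  [-11,43,2,0,0,4],
], grip=100)

```text
clock: 0.9
position: [0.3867, 0.2512, 0.2288]
tool_rot: [-3.141, 0.003, 0.618]
force: [1.0, 0.8, 0.5]
grip_width: 0.0852
```

Run:
```python
from h import *
st()
plan([.583,-.136,.215],-.03)
```

```text
0.9 [0.3867 0.2512 0.2288] [-3.141e+00  3.000e-03  6.180e-01] [1.  0.8 0.5] [ 0.05 -0.04 -0.01] 0.0852 [-0.84  0.29  0.17  2.04 -0.07  0.82 -0.01]
[-6.4, 42.9, 1.4, 0.0, 0.0, 3.7],
[-3.6, 43.3, 1.4, 0.0, 0.0, 3.7],
[-0.8, 43.4, 1.4, 0.0, 0.0, 3.7],
[2.0, 43.4, 1.4, 0.0, 0.0, 3.7],
[4.8, 43.1, 1.4, 0.0, 0.0, 3.7],
[7.6, 42.7, 1.4, 0.0, 0.0, 3.7],
[10.3, 42.2, 1.4, 0.0, 0.0, 3.7],
[13.0, 41.4, 1.4, 0.0, 0.0, 3.7],
[15.7, 40.5, 1.4, 0.0, 0.0, 3.7],
[18.3, 39.4, 1.4, 0.0, 0.0, 3.7],
```

arm_command([
  [-6,43,1,0,0,4],
  [-4,43,1,0,0,4],
  [-1,43,1,0,0,4],
  [2,43,1,0,0,4],
  [5,43,1,0,0,4],
  [8,43,1,0,0,3],
  [10,42,1,0,0,3],
  [13,41,1,0,0,3],
])

```text
clock: 1.7
position: [0.5398, -0.0745, 0.2201]
tool_rot: [3.141, 0.004, 0.091]
force: [-0.2, 1.1, 0.1]
grip_width: 0.0859
```

arm_command([
  [16,40,2,0,0,4],
  [18,39,2,0,0,4],
], grip=50)

```text
clock: 1.9
position: [0.579, -0.155, 0.2157]
tool_rot: [3.141, 0.004, -0.054]
force: [0.1, 1.1, 1.2]
grip_width: 0.059
```

Run:
```python
from h import *
st(); s,f,W=grab("wrist","w1"); z=W[...,2]
img=f["color"].astype(int)
m=(z>.09)&(z<.112)&(np.linalg.norm(W[...,:2]-[.583,-.13],axis=2)<.09)
p=W[m]; print(len(p),p.min(0),p.max(0)); r=cv2.minAreaRect(p[:,:2].astype(np.float32)); print(r)
plan([.583,-.136,.1],-.03)
```

```text
1.9 [ 0.579  -0.155   0.2157] [ 3.141  0.004 -0.054] [0.1 1.1 1.2] [ 0.08 -0.02  0.01] 0.059 [-0.12  0.55  0.42  1.72 -0.27  0.93  0.35]
2883 [ 0.57390217 -0.16691939  0.0900008 ] [ 0.596639   -0.048691    0.10370113]
((0.5835109353065491, -0.10764210671186447), (0.11802266538143158, 0.021290820091962814), 87.07595825195312)
[0.5, -8.9, 38.5, 0.1, 0.1, -0.6],
[0.5, -8.8, 38.5, 0.1, 0.1, -0.6],
[0.6, -8.8, 38.5, 0.1, 0.1, -0.6],
```

View pics/w1.png

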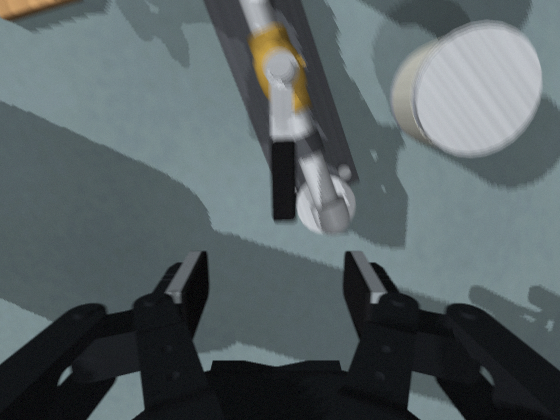

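The wrist view shows the lever grip (273–297, 142–220) running down from the stem at (282,68), which matches (0.583, -0.136). I'll straddle it loosely.

arm_command([
  [0,-10,20,0,0,-0.5],
  [1,-9,45,0,0,-0.5],
  [1,0,40,0,0,-0.5],
  [0,0,10,0,0,0],
])

```text
clock: 2.35
position: [0.5842, -0.1476, 0.0975]
tool_rot: [3.135, 0.0, -0.043]
force: [-0.6, -0.1, 0.5]
grip_width: 0.0427
```

arm_command([
  [0,0,0,0,0,0],
  [0,0,0,0,0,0],
  [0,0,0,0,0,0],
], grip=30)

```text
clock: 2.65
position: [0.5844, -0.148, 0.0992]
tool_rot: [3.135, 0.001, -0.044]
force: [0.3, -0.1, -0.3]
grip_width: 0.0258
```

```bash
cat > arc.py <<'E'
from h import *
import sys
# rows along arc: stem S, radius .078
S=np.array([.585,-.058]); a1=float(sys.argv[1]); dr=float(sys.argv[2]) if len(sys.argv)>2 else 5
s=bot.observe(); st(); p=s["position"]; v=p[:2]-S; a0=np.degrees(np.arctan2(v[1],v[0])); yaw=np.degrees(s["tool_rot"][2])
print("angle",a0,"yaw",yaw,"r",np.linalg.norm(v))
n=int(np.ceil((a0-a1)/dr)); yt=a1+90
cur=p[:2].copy(); yc=yaw
for i in range(1,n+1):
    a=np.radians(a0+(a1-a0)*i/n); t=S+.078*np.r_[np.cos(a),np.sin(a)]; d=(t-cur)*1e3; c,q=np.cos(np.radians(yc)),np.sin(np.radians(yc))
    print(np.round([c*d[0]+q*d[1], q*d[0]-c*d[1],0,0,0,(yaw-yt)/n],1).tolist(),end=",\n"); cur=t; yc+=(yt-yaw)/n
E
python3 arc.py -164
```

```text
2.65 [ 0.5844 -0.148   0.0992] [ 3.135e+00  1.000e-03 -4.400e-02] [ 0.3 -0.1 -0.3] [ 0.06 -0.01 -0.03] 0.0258 [-0.09  0.71  0.35  1.79 -0.34  0.7   0.4 ]
angle -90.38380586811766 yaw -2.5180952040529463 r 0.08996091182343137
[-7.1, -12.0, 0.0, 0.0, 0.0, 4.8],
[-6.7, -0.1, 0.0, 0.0, 0.0, 4.8],
[-6.7, -0.1, 0.0, 0.0, 0.0, 4.8],
[-6.7, -0.1, 0.0, 0.0, 0.0, 4.8],
[-6.7, -0.1, 0.0, 0.0, 0.0, 4.8],
[-6.7, -0.1, 0.0, 0.0, 0.0, 4.8],
[-6.7, -0.1, 0.0, 0.0, 0.0, 4.8],
[-6.7, -0.2, 0.0, 0.0, 0.0, 4.8],
[-6.7, -0.2, 0.0, 0.0, 0.0, 4.8],
[-6.7, -0.2, 0.0, 0.0, 0.0, 4.8],
[-6.7, -0.2, 0.0, 0.0, 0.0, 4.8],
[-6.7, -0.2, 0.0, 0.0, 0.0, 4.8],
[-6.7, -0.2, 0.0, 0.0, 0.0, 4.8],
[-6.7, -0.3, 0.0, 0.0, 0.0, 4.8],
[-6.7, -0.3, 0.0, 0.0, 0.0, 4.8],
```

arm_command([
  [-3,-10,0,0,0,4],
  [-7,0,0,0,0,5],
  [-7,0,0,0,0,5],
  [-7,0,0,0,0,5],
  [-7,0,0,0,0,5],
  [-7,0,0,0,0,5],
  [-7,0,0,0,0,5],
])

```text
clock: 3.35
position: [0.5512, -0.1256, 0.1112]
tool_rot: [-3.134, -0.025, -0.66]
force: [3.7, -3.0, -2.5]
grip_width: 0.0257
```

```bash
python3 arc.py -164
```

```text
3.35 [ 0.5512 -0.1256  0.1112] [-3.134 -0.025 -0.66 ] [ 3.7 -3.  -2.5] [-0.59 -0.81  0.08] 0.0257 [-0.24  0.67  0.51  1.91 -0.51  0.66 -0.08]
angle -116.54870832374806 yaw -37.794264738926216 r 0.07558531996919332
[-5.9, 3.4, 0.0, 0.0, 0.0, 3.6],
[-6.4, 0.9, 0.0, 0.0, 0.0, 3.6],
[-6.4, 0.7, 0.0, 0.0, 0.0, 3.6],
[-6.4, 0.6, 0.0, 0.0, 0.0, 3.6],
[-6.4, 0.5, 0.0, 0.0, 0.0, 3.6],
[-6.4, 0.4, 0.0, 0.0, 0.0, 3.6],
[-6.5, 0.2, 0.0, 0.0, 0.0, 3.6],
[-6.5, 0.1, 0.0, 0.0, 0.0, 3.6],
[-6.5, -0.0, 0.0, 0.0, 0.0, 3.6],
[-6.5, -0.1, 0.0, 0.0, 0.0, 3.6],
```

arm_command([
  [-4,2,7,0,0,3],
  [-6,2,5,0.3,1.0,3],
  [-10,1,1,0.3,0.5,4],
  [-10,1,1,0,0.5,4],
  [-10,1,1,0,0.5,4],
])

```text
clock: 3.85
position: [0.5267, -0.1054, 0.1036]
tool_rot: [-3.091, -0.079, -0.993]
force: [2.2, -5.4, -0.9]
grip_width: 0.0257
```

```bash
python3 arc.py -164
```

```text
3.85 [ 0.5267 -0.1054  0.1036] [-3.091 -0.079 -0.993] [ 2.2 -5.4 -0.9] [-1.27 -0.26 -0.07] 0.0257 [-0.35  0.65  0.58  2.04 -0.64  0.53 -0.32]
angle -140.87754056173287 yaw -56.89291114104879 r 0.07509929434207227
[-6.0, 3.3, 0.0, 0.0, 0.0, 3.4],
[-6.3, 0.3, 0.0, 0.0, 0.0, 3.4],
[-6.3, 0.1, 0.0, 0.0, 0.0, 3.4],
[-6.3, 0.0, 0.0, 0.0, 0.0, 3.4],
[-6.3, -0.1, 0.0, 0.0, 0.0, 3.4],
```

Run:
```python
from h import *
plan([.509,-.081,.100],np.radians(-73),n=5)
```

```text
[-6.1, 0.3, 0.2, -0.7, -0.8, 3.2],
[-6.0, 0.7, 0.3, -0.7, -0.8, 3.2],
[-6.0, 1.0, 0.4, -0.7, -0.8, 3.2],
[-5.9, 1.3, 0.5, -0.7, -0.8, 3.2],
[-5.8, 1.6, 0.6, -0.7, -0.8, 3.2],
```

arm_command([
  [-8,1,1,-0.9,-1.5,3],
  [-8,1,1,-0.9,-1.5,3],
  [-8,1,1,-0.9,-1.5,3],
  [-8,1,1,-0.9,-1.5,3],
])

```text
clock: 4.25
position: [0.5115, -0.0805, 0.105]
tool_rot: [-3.138, 0.027, -1.211]
force: [4.2, -4.4, -4.2]
grip_width: 0.0261
```

```bash
python3 arc.py -164
python3 - <<'E'
from h import *
plan([.509,-.081,.100],np.radians(-73),n=4)
E
```

```text
4.25 [ 0.5115 -0.0805  0.105 ] [-3.138  0.027 -1.211] [ 4.2 -4.4 -4.2] [-1.13 -0.87 -0.02] 0.0261 [-0.4   0.68  0.64  2.01 -0.68  0.69 -0.51]
angle -162.99530316450048 yaw -69.39517836227986 r 0.07686857914662577
[-1.4, 1.0, 0.0, 0.0, 0.0, 4.6],
[-0.1, 0.6, 1.3, -0.0, 0.4, 0.9],
[-0.1, 0.6, 1.3, -0.0, 0.4, 0.9],
[-0.1, 0.6, 1.3, -0.0, 0.4, 0.9],
[-0.1, 0.6, 1.3, -0.0, 0.4, 0.9],
```

arm_command([
  [-6,0,2,0,0.5,1],
  [-6,0,2,0,0.5,1],
  [-6,0,0,0,0,1],
])

```text
clock: 4.55
position: [0.5113, -0.0769, 0.1068]
tool_rot: [-3.127, -0.015, -1.278]
force: [11.9, -39.0, -21.4]
grip_width: 0.0258
```

arm_command([
  [-7,0,0,0,0,0],
  [-7,0,0,0,0,0],
])

```text
clock: 4.75
position: [0.5119, -0.0761, 0.1104]
tool_rot: [-3.117, -0.038, -1.288]
force: [11.6, -41.2, -21.2]
grip_width: 0.0256
```

The lever is on its stop: the force jumped to about 40 N with no more motion. I'll back off, lift and go to the sleeve.

arm_command([
  [4,0,0,0,0,0],
  [0,0,-40,0,1,0],
  [0,0,-45,0,1,0],
  [0,0,-40,0,0,0],
], grip=100)

```text
clock: 5.15
position: [0.5077, -0.077, 0.2405]
tool_rot: [-3.115, -0.074, -1.295]
force: [0.9, 0.7, 0.2]
grip_width: 0.0816
```

Run:
```python
from h import *
st(); s,f,W=grab("wrist","w2"); s,f,W=grab("top","top2");z=W[...,2]
S=np.array([.585,-.058]);d=W[...,:2]-S; r=np.linalg.norm(d,axis=2); m=(z>.088)&(z<.11)&(r>.04)&(r<.11); p=d[m].mean(0); print(m.sum(),p,np.degrees(np.arctan2(p[1],p[0])))
plan([.56,.06,.225],-1.25)
```

```text
5.15 [ 0.5077 -0.077   0.2405] [-3.115 -0.074 -1.295] [0.9 0.7 0.2] [ 0.11  0.09 -0.02] 0.0816 [-0.7   0.5   0.96  1.97 -0.47  0.86 -0.8 ]
0 [nan nan] nan
[-29.8, -21.3, 3.0, -0.4, -1.1, -0.6],
[-29.5, -21.7, 3.4, -0.4, -1.1, -0.6],
[-29.2, -22.0, 3.8, -0.4, -1.1, -0.6],
[-28.9, -22.4, 4.1, -0.4, -1.1, -0.6],<stdin>:3: RuntimeWarning: Mean of empty slice.
  ret = um.true_divide(
```

View pics/w2.png

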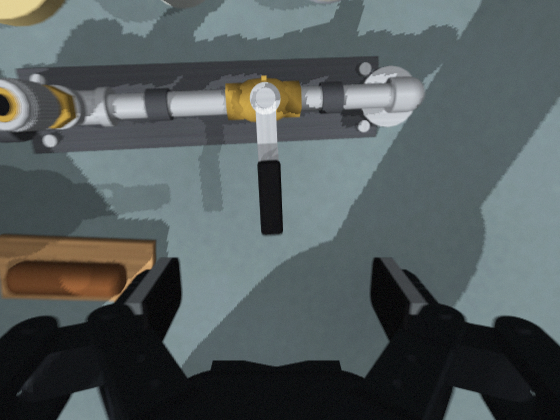

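The lever (from stem (265,95) to tip (272,233)) stands square across the pipe (row about 95).

Run:
```python
from h import *
plan([.55,.05,.22],-1.25)
```

```text
[-28.2, -18.2, 4.3, -0.4, -1.1, -0.6],
[-27.9, -18.6, 4.7, -0.4, -1.1, -0.6],
[-27.6, -18.9, 5.0, -0.4, -1.1, -0.6],
[-27.3, -19.2, 5.4, -0.4, -1.1, -0.6],
```

Run:
```python
from h import *
plan([.485,.077,.22],-1.25,n=4)
```

```text
[-39.1, -4.5, 3.0, -0.4, -1.1, -0.6],
[-38.9, -4.9, 3.7, -0.4, -1.1, -0.6],
[-38.8, -5.4, 4.4, -0.4, -1.1, -0.6],
[-38.7, -5.8, 5.1, -0.4, -1.1, -0.6],
```

arm_command([
  [-39,-4,3,-0.4,-1.1,-0.6],
  [-39,-5,4,-0.4,-1.1,-0.6],
  [-39,-5,4,-0.4,-1.1,-0.6],
  [-39,-6,5,-0.4,-1.1,-0.6],
  [0,0,0,0,0,0],
])

```text
clock: 5.75
position: [0.4851, 0.084, 0.2258]
tool_rot: [-3.127, 0.011, -1.251]
force: [0.3, -1.2, -0.0]
grip_width: 0.0853
```

Run:
```python
from h import *
st(); s,f,W=grab("wrist","w3"); z=W[...,2]
m=(z>.132)&(z<.16)&(np.linalg.norm(W[...,:2]-[.535,.094],axis=2)<.03); p=W[m]; print(len(p),p.min(0),p.max(0))
c,r=cv2.minEnclosingCircle(p[:,:2].astype(np.float32)); print(c,r)
plan([c[0],c[1],.2],-1.25); plan([c[0],c[1],.126],-1.25)
```

```text
5.75 [0.4851 0.084  0.2258] [-3.127  0.011 -1.251] [ 0.3 -1.2 -0. ] [-0.13  0.03 -0.05] 0.0853 [-0.96  0.49  0.93  2.01 -0.53  0.88 -0.99]
1969 [0.51983104 0.07685274 0.13223997] [0.55097585 0.10884971 0.14549071]
(0.5352069139480591, 0.09303212910890579) 0.016293879598379135
[2.5, -25.2, 13.5, -0.4, 0.3, -0.1],
[2.5, -25.3, 13.3, -0.4, 0.3, -0.1],
[1.9, -16.4, 33.7, -0.3, 0.2, -0.1],
[1.8, -16.6, 33.6, -0.3, 0.2, -0.1],
[1.7, -16.7, 33.5, -0.3, 0.2, -0.1],
```

View pics/w3.png

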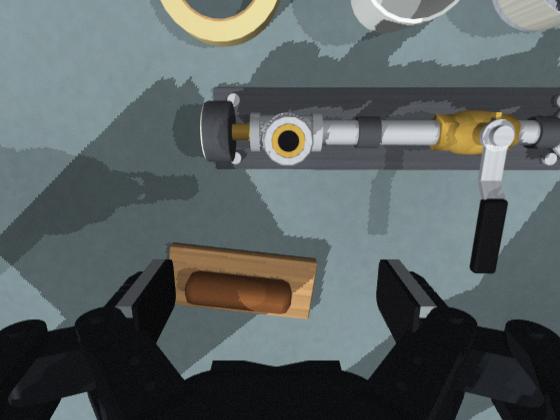

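The sleeve is at pixel (288,140), world (0.535, 0.0935), and its top height agrees. Going down over it.

arm_command([
  [2,-25,13,-0.4,0.3,0],
  [2,-25,13,-0.4,0.3,0],
  [0,0,30,0,0,0],
  [0,0,30,0,0,0],
  [0,0,8,0,0,0],
  [0,0,0,0,0,0],
])

```text
clock: 6.4
position: [0.5395, 0.0911, 0.1351]
tool_rot: [-3.131, 0.002, -1.257]
force: [-0.4, 0.5, 0.9]
grip_width: 0.0855
```

Run:
```python
from h import *
st(); plan([.535,.0935,.125],-1.25)
```

```text
6.4 [0.5395 0.0911 0.1351] [-3.131e+00  2.000e-03 -1.257e+00] [-0.4  0.5  0.9] [-0.02  0.06  0.02] 0.0855 [-0.79  0.69  0.76  1.94 -0.69  0.78 -0.89]
[-3.7, 3.7, 10.1, -0.6, 0.1, -0.4],
```

arm_command([
  [-4,4,5,-0.6,0,-0.4],
  [0,0,3,0,0,0],
  [0,0,0,0,0,0],
])

```text
clock: 6.7
position: [0.5353, 0.0935, 0.1299]
tool_rot: [-3.139, 0.002, -1.25]
force: [0.8, -0.1, 0.0]
grip_width: 0.0853
```

arm_command([
  [0,0,0,0,0,0],
  [0,0,0,0,0,0],
  [0,0,0,0,0,0],
  [0,0,0,0,0,0],
  [0,0,0,0,0,0],
], grip=0, grip_force=50)

```text
clock: 7.2
position: [0.5358, 0.094, 0.1315]
tool_rot: [-3.137, 0.002, -1.249]
force: [-2.0, 0.4, 2.4]
grip_width: 0.0293
```

Run:
```python
from h import *
st(); plan([.535,.0935,.125],-1.25)
```

```text
7.2 [0.5358 0.094  0.1315] [-3.137e+00  2.000e-03 -1.249e+00] [-2.   0.4  2.4] [ 0.    0.28 -0.04] 0.0293 [-0.8   0.7   0.76  1.94 -0.69  0.77 -0.89]
[0.2, 1.0, 6.5, -0.3, 0.1, 0.0],
```

arm_command([
  [0,0,0,0,0,0],
  [0,0,0,0,0,0],
  [0,0.5,4,0,0,0],
  [0,0.5,4,0,0,0],
  [0,0,1,0,0,0],
], grip=55)

```text
clock: 7.7
position: [0.5348, 0.0937, 0.1216]
tool_rot: [-3.137, 0.002, -1.249]
force: [0.9, -0.5, -0.2]
grip_width: 0.0471
```

arm_command([
  [0,0,0,0,0,0],
  [0,0,0,0,0,0],
  [0,0,0,0,0,0],
  [0,0,0,0,0,0],
  [0,0,0,0,0,0],
], grip=0, grip_force=50)

```text
clock: 8.2
position: [0.5347, 0.0936, 0.1215]
tool_rot: [-3.137, 0.002, -1.249]
force: [-0.2, 0.8, -0.3]
grip_width: 0.0301
```

arm_command([
  [0,0,0,0,0,-4],
  [0,0,0,0,0,-4],
  [0,0,0,0,0,-4],
  [0,0,0,0,0,-4],
])

```text
clock: 8.6
position: [0.5348, 0.0934, 0.1215]
tool_rot: [-3.137, 0.0, -0.961]
force: [-1.2, 0.1, -0.8]
grip_width: 0.03
```

Run:
```python
from h import *
st()
```

```text
8.6 [0.5348 0.0934 0.1215] [-3.137  0.    -0.961] [-1.2  0.1 -0.8] [-0.08  0.04 -0.06] 0.03 [-0.74  0.68  0.67  1.95 -0.63  0.72 -0.66]
```

The grip is good. Now turn counterclockwise under light downward pressure.

arm_command([
  [0,0,2,0,0,0],
  [0,0,2,0,0,-4],
  [0,0,2,0,0,-4],
  [0,0,2,0,0,-4],
])

```text
clock: 9.0
position: [0.5352, 0.093, 0.1182]
tool_rot: [-3.132, 0.002, -0.754]
force: [-23.2, -0.8, 63.7]
grip_width: 0.03
```

arm_command([
  [0,0,2,0,0,-4],
  [0,0,2,0,0,-4],
  [0,0,2,0,0,-4],
])

```text
clock: 9.3
position: [0.5353, 0.0929, 0.1181]
tool_rot: [-3.126, 0.002, -0.546]
force: [-18.8, -1.0, 53.0]
grip_width: 0.0301
```

arm_command([
  [0,0,-1,0,0,0],
  [0,0,0.5,0,0,-4],
  [0,0,0.5,0,0,-4],
])

```text
clock: 9.6
position: [0.5351, 0.0931, 0.1192]
tool_rot: [-3.124, 0.0, -0.408]
force: [-1.7, -0.7, 8.4]
grip_width: 0.0298
```

arm_command([
  [0,0,0.7,0,0,-4],
  [0,0,0.7,0,0,-4],
])

```text
clock: 9.8
position: [0.5353, 0.0929, 0.1188]
tool_rot: [-3.123, -0.003, -0.268]
force: [-8.6, 0.0, 25.7]
grip_width: 0.0296
```

Run:
```python
from h import *
st()
```

```text
9.8 [0.5353 0.0929 0.1188] [-3.123e+00 -3.000e-03 -2.680e-01] [-8.6  0.  25.7] [ 0.05  1.79 -0.11] 0.0296 [-0.6   0.62  0.46  1.95 -0.46  0.66 -0.11]
```

arm_command([
  [0,0,0.5,-0.3,0,-4],
  [0,0,0.5,-0.3,0,-4],
])

```text
clock: 10.0
position: [0.5354, 0.093, 0.119]
tool_rot: [-3.133, -0.004, -0.129]
force: [-5.4, 0.3, 17.5]
grip_width: 0.03
```

arm_command([
  [0,0,0.5,-0.3,0,-4],
  [0,0,0.5,-0.2,0,-4],
])

```text
clock: 10.2
position: [0.5355, 0.0931, 0.119]
tool_rot: [-3.141, -0.005, 0.011]
force: [-5.8, 0.3, 16.9]
grip_width: 0.03
```

arm_command([
  [0,0,0.5,0,0,-4],
  [0,0,0.5,0,0,-4],
])

```text
clock: 10.4
position: [0.5356, 0.0932, 0.1187]
tool_rot: [3.142, -0.005, 0.151]
force: [-1.4, -1.1, 8.8]
grip_width: 0.0298
```

arm_command([
  [0,0,0.5,0,0,-4],
  [0,0,0.5,0,0,-4],
])

```text
clock: 10.6
position: [0.5357, 0.0932, 0.1179]
tool_rot: [3.141, -0.005, 0.292]
force: [-0.3, 0.3, 6.2]
grip_width: 0.0299
```

The force has fallen and z is sinking, so the slot has found the pin. Pressing straight down.

arm_command([
  [0,0,1.5,0,0,0],
  [0,0,1.5,0,0,0],
  [0,0,1.5,0,0,0],
])

```text
clock: 10.9
position: [0.5357, 0.0932, 0.1137]
tool_rot: [-3.141, -0.005, 0.287]
force: [-3.2, 0.7, 7.1]
grip_width: 0.0297
```

arm_command([
  [0,0,1.5,0,0,0],
  [0,0,1.5,0,0,0],
  [0,0,1.5,0,0,0],
])

```text
clock: 11.2
position: [0.5359, 0.0932, 0.1119]
tool_rot: [-3.139, -0.006, 0.278]
force: [-16.1, -0.9, 53.0]
grip_width: 0.0299
```

arm_command([
  [0,0,1,0,0,0],
  [0,0,1,0,0,0],
])

```text
clock: 11.4
position: [0.5358, 0.0932, 0.1122]
tool_rot: [-3.137, -0.007, 0.273]
force: [-8.6, -0.8, 25.3]
grip_width: 0.0297
```

arm_command([
  [0,0,1,0,0,0],
  [0,0,1,0,0,0],
  [0,0,1,0,0,0],
  [0,0,1,0,0,0],
  [0,0,1,0,0,0],
], grip=0, grip_force=80)

```text
clock: 11.9
position: [0.5357, 0.0931, 0.1122]
tool_rot: [-3.133, -0.008, 0.259]
force: [-9.1, 0.3, 30.2]
grip_width: 0.0296
```

Run:
```python
from h import *
st(); s,f,W=grab("wrist","w4"); s,f2,W2=grab("side","s4"); st()
b=cv2.imread("pics/s4.png")[130:310,180:400]; a=cv2.imread("pics/w4.png")
b=cv2.resize(b,None,fx=2.2,fy=2.2); b=cv2.resize(b,(b.shape[1]*420//b.shape[0],420)); o=np.hstack([a,b]); cv2.imwrite("pics/c4.png",cv2.resize(o,None,fx=.74,fy=.74)); print(o.shape)
```

```text
11.9 [0.5357 0.0931 0.1122] [-3.133 -0.008  0.259] [-9.1  0.3 30.2] [-0.19  2.2   0.1 ] 0.0296 [-0.51  0.61  0.32  1.94 -0.32  0.63  0.28]
12.0 [0.5357 0.0931 0.1122] [-3.133 -0.008  0.259] [-9.6 -1.  29.8] [-0.22  2.22  0.03] 0.0297 [-0.51  0.61  0.32  1.94 -0.32  0.63  0.28]
(420, 1073, 3)
```

View pics/c4.png

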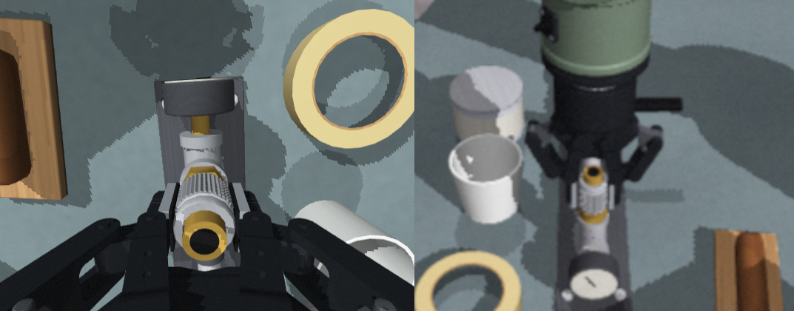

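The sleeve is gripped between both pads, and the brass nose now stands proud of it. Lever and bystanders look unmoved. One numeric check of the sleeve's top height:

Run:
```python
from h import *
for n in("w3","w4","side1","s4"):
    W=np.load(f"/tmp/{n}.npy"); r=np.linalg.norm(W[...,:2]-[.535,.0935],axis=2); z=W[...,2]
    for a,b in((.004,.0085),(.010,.0145)):
        p=z[(r>a)&(r<b)&(z>.12)&(z<.16)]; print(n,a,len(p),np.percentile(p,[25,50,75,90]).round(4))
```

```text
w3 0.004 482 [0.1423 0.1428 0.1432 0.1437]
w3 0.01 900 [0.1421 0.1426 0.143  0.1434]
w4 0.004 1443 [0.1424 0.1428 0.1432 0.1435]
w4 0.01 2162 [0.1329 0.1335 0.134  0.135 ]
side1 0.004 40 [0.1417 0.1424 0.1431 0.1435]
side1 0.01 118 [0.1368 0.1416 0.1424 0.1429]
s4 0.004 49 [0.1406 0.1419 0.1428 0.1432]
s4 0.01 108 [0.1295 0.133  0.1342 0.1408]
```

The sleeve top has gone from 142.6 to 133.5 mm, which is 9.1 mm and so fully home. Handing in.

Run:
```python
from h import *
print(bot.job_done()); st()
```

```text
the job is handed in; nothing more can be done
None
the job is handed in; nothing more can be done
```

The valve is shut, the sleeve is fully down, and the gripper was still holding it there when I handed the job in, at about 12 s of the 58 s.

- **Valve:** I swung the lever clockwise until it hit its stop, where the force rose to about 40 N with no further movement. A wrist picture then showed it square across the pipe.
- **Sleeve:** I turned it counterclockwise by about 1.5 rad while pressing lightly, felt it drop onto the pin, and pushed it down. Its top fell from 142.6 to 133.5 mm, which is 9.1 mm against the 9 mm travel.
- **Hold:** The arm was pressing with about 30 N and gripping at 80 N.
- **Bystanders:** The last pictures show the tin, cup, tape and float unmoved by eye; I did not measure them again.

Two things did not go cleanly:
- **Lever angle:** My numeric check from the top camera found no lever pixels, so "square" rests on the picture and the force at the stop.
- **Early pressing:** The first presses reached about 64 N before I reduced them, and the pads may have slipped about 0.5 mm on the sleeve. The limit is 120 N.

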